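# Open the sliding-lid sugar box for tea

## Robot

A 7-joint arm with a two-finger parallel gripper is mounted at the origin on the work surface. World frame = base frame: x ahead of the robot, y to its left, z up, the work surface at z = 0. Lengths are in m, angles in rad, forces in N, time in s.
With the tool pointing down it reaches from about 0.4 to 0.85 m from the base axis. Payload 10.4 kg.
Tool frame: the origin (TCP) lies between the finger pads; the fingertips stand 17 mm ahead of it and the grasp point (between the pads) lies 2 mm behind it; z points along the fingers, y is the direction in which the jaws open and shut (so a half turn about z gives the same grasp; the last joint's range is limited). The gripper opens to 85 mm and grips with 20 to 120 N. Pads are 22 mm wide; open, the fingers measure 114 mm over their backs; the gripper's body (76 mm by 85 mm) begins 54 mm behind the grasp point. The pads swing forward as they close: fully open they stand 13 mm farther back than shut.
Start: joints at [-0.023, 0.332, -0.065, 1.46, 0.022, 1.35, -0.088], TCP at [0.625, 0, 0.248] pointing down, gripper open.
Joint ranges: [-2.6, 2.6], [-0.5, 2.12], [-1.47, 1.34], [0.16, 2.42], [-1.27, 4.41], [0.06, 2.06], [-2.6, 2.6]. Speed limits (rad/s): [2.22, 2.22, 2.79, 2.79, 3.14, 3.14, 3.14].

## Interface

Orientations are given as a unit quaternion [x, y, z, w].
In Python, from workcell import manip gives the robot as it stands.
- The arm moves only by the tool jog_arm, never from a script. Its argument "steps" is one flat list of numbers, 5 for each row, row after row: the finger opening in m, from 0 to 0.0854, then the shift along the tool's x, y, z in m, then the turn about the tool's z in rad. In form: [gripper, x, y, z, twist, gripper, x, y, z, twist, ...]. A call has exactly 10 rows; each row is the pose to reach, as a shift and turn from the pose commanded when the call began, along the tool's axes at that moment; what a row does not reach only later rows make up. A row lasts 1/10 s, in which the tool goes at most 50 mm and 8.59 degrees, less where a joint would pass 70% of its speed; a pose out of reach is approached as far as the arm can. A call with a gripper value outside its range is refused whole. The fingers move at their own pace and stop on an object; "grip_force" is the grip in N (left out, the last holds). Time passes only in rows, so rows that repeat a pose let the fingers close, or fill a call up. It gives the time, the measured TCP pose, the force and the opening at its end, in the units of the state.
- manip.get_obs(): the state, without advancing time (a new reading comes with each control period).
- manip.camera(name): name is "scene" or "side" or "wrist"; returns (picture, depth): 400x640x3 uint8, red, green, blue; 400x640 float32, m along the optical axis (not along the pixel's ray), 0 where there is no reading.
- manip.calibration(name): a dict with "mtx" (3x3 intrinsics, pixels), "k1" (the pictures are not rectified: a ray, as slopes to the right and down, at radius r is drawn at 1 + k1 r^2 times it, then the intrinsics apply), "world_to_cam" (4x4, takes a point from world to camera coordinates). Camera axes: x right, y down, z forward; pixel columns grow to the right and rows downward; lengths in m; the calibration is good to about 2 mm. A picture is of the moment at which its call begins: read the wrist's pose just before it. calibration takes no time and is no camera call; for the wrist camera it gives the pose at the moment of the call.
- manip.hand_in(): hands the job in, once; it reports no verdict.
The state is a dict: "clock": time; "joint_pos": joint angles; "joint_velocities": joint speeds; "tau": joint torques, N m; "position": TCP position; "ee_rot": TCP orientation; "ft_force": force on the tool from outside, world axes, zero at the start; "torque": the same for the moment, N m; "grip_width": opening from 0.0 (shut) to 1.0 (fully open).
Only numpy, scipy, OpenCV 4.12 (cv2) and the standard library are available. Lean on these libraries where they do the work, as an engineer would, in place of code of your own. Each camera call takes 0.05 s, during which the arm holds its last target.

## Task

Open the aluminium sugar box for tea: with a fingertip press the brass spring catch in the lid's thumb slot all the way down and, holding it down, push the lid over it, then push the lid on until it is fully open and let go. Work by touch only: the box must stay standing where it is, not be lifted or shoved about, and the cups, saucers, tongs and tiered stand are to be left alone.

Things in the scene. Friction and masses are not known exactly. Their poses are not given: they have to be found in the camera images.
- sugar_box: Aluminium box, 200 (x) by 105 (y) by 62.5 mm high, about 1 kg, loose on rubber feet. Origin: on the table under its middle; z up. +x is the way the lid opens; slot and catch are at the -x end. Lid 3 mm thick, top 59 mm above the table, in grooves in the long walls, whose lips rise to 62.5 mm. Inside, under the slot, is a fixed deck 49 mm above the table; the sugar beyond is at 38 mm.
- box_lid (a joint): How far the lid is open, m: 0 shut, 0.105 fully open at its stop. It slides out over the box's low +x end, needs 1 to 4 N to slide and stays where it is left. Shut, it is locked by the catch after about 2 mm of play.
- thumb_slot (a point): Middle of the thumb slot, level with the lid's top; moves with the lid. The slot goes through the lid, 40 mm along the box's x, 32 mm across, with 2 mm dark steel trim. On its +x edge stands a dark thumb ledge, 36 mm wide, 3 mm thick, rising 8 mm above the lid: a fingertip in the slot pushes the lid by this edge and ledge. Between the slot and the lid's -x end is a strip 11 mm long.
- catch (a joint): How far the catch is pressed, m: 0 up, 0.010 at its bottom stop; sprung, 3 N when up, 6 N at the bottom. Its top is level with the lid's underside at 0.007; the lid clears it beyond that. Let go within the slot, it springs up and locks the lid. While the lid's 11 mm strip is over it the lid keeps it down; at about 0.046 lid opening it springs up behind the lid's end.
- catch_top (a point): Middle of the flat top of the brass catch, a block 33 mm along the box's x, 22 mm across, standing up through the thumb slot. Up, its top is 63 mm above the table (4 mm above the lid). With the lid shut its -x side is 2 mm from the slot's -x edge, its +x side 5 mm from the slot's +x edge. It moves only straight down and does not travel with the lid.
- cup_a: White porcelain teacup with gold rim, 86 mm wide at the rim, 58 mm high, handle on its +y side, on a blue saucer. Origin: centre of its underside. A bystander.
- cup_b: The same, on the other side of the box. A bystander.
- saucer_a: Blue saucer under cup_a, 132 mm wide, 14 mm high. Origin: centre of its underside.
- saucer_b: Blue saucer under cup_b, the same.
- tongs: Steel sugar tongs, a flat U 130 mm long (x) and 38 mm wide, 6 mm thick, lying on the table near the catch end of the box. Origin: about their middle, on the table. A bystander.
- tier_stand: Three-tier white ceramic stand with biscuits, 216 mm wide, 343 mm high, at the table's right. Origin: centre of its foot. A bystander. The heavy samovar, 280 mm over its handles and 420 mm high, stands about 0.4 m from it, nearer the robot and far to the robot's right, well away from the work.
Not all that is in view belongs to the job. Several things have the shape of the sugar_box; the one meant has the colours described above.

How it is judged:
On the way, in this order (a step that is already met when the one before it is completed fails the run):
1. the catch is pressed down clear of the lid while the lid is still shut (value of joint catch above 0.0072 m and value of joint box_lid below 0.005 m), for 0.1 s.
2. the lid has been slid over the held-down catch (value of joint box_lid above 0.015 m and value of joint catch above 0.006 m), for 0.05 s.
At the end, for the whole second after the job is handed in: The lid is open by at least 95 of its 105 mm, the catch has sprung up again behind it (within 2 mm), and the box stands level, at rest, within 30 mm of where it was (value of joint box_lid above 0.095 m and value of joint catch below 0.002 m and distance of sugar_box from where it was at the start of the episode below 0.03 m and height (world z) of sugar_box below 0.006 m and angle between sugar_box's own z axis and vertical below 0.05 rad and linear speed of sugar_box below 0.01 m/s); the robot touches nothing.
It fails at once if the box is lifted or tipped (height (world z) of sugar_box above 0.012 m or angle between sugar_box's own z axis and vertical above 0.15 rad).
It fails at once if the box is shoved 40 mm or more from its place (distance of sugar_box from where it was at the start of the episode above 0.04 m).
It fails at once if a cup, a saucer or the tongs is moved by more than 15 mm (distance of any of cup_a, cup_b, saucer_a, saucer_b, tongs from where it was at the start of the episode above 0.015 m).
It fails at once if the tiered stand is moved by more than 15 mm (distance of tier_stand from where it was at the start of the episode above 0.015 m).
It also fails if it takes over 32 s, if anything falls off the work surface, if the arm or the gripper's body presses on something with over 40 N, if the wrist force passes 120 N, or if a joint passes its speed limit or range.

## Working session

There is one attempt and no reset: what is moved stays moved. The work goes in short steps, Python scripts to look and compute and a tool call to move; the robot and the scene stay as the last step left them, time stands still between calls to the robot, and variables do not carry over. Pictures are saved under pics/ and viewed, and the job is handed in when it is done.

Besides the shell and the picture viewer there is one more tool, called after "Emit:" in YAML: its name, and indented under it one key for each argument. jog_arm: Moves the arm, as the interface text tells. Its arguments: {"type":"object","properties":{"steps":{"type":"array"},"grip_force":{"type":"number"}},"required":["steps"]}

```bash
ls; mkdir -p pics; python3 - <<'E'
from workcell import manip
import cv2,numpy as np
o=manip.get_obs();print(o)
for n in ["scene","side","wrist"]:
    c=manip.calibration(n);print(n,c)
    p,d=manip.camera(n);cv2.imwrite(f"pics/{n}0.png",p[:,:,::-1]);np.savez(f"{n}0.npz",p=p,d=d,**{k:c[k] for k in c})
E
```

```text
pics
{'clock': 0.0, 'joint_pos': array([-0.02262903,  0.33286284, -0.06471708,  1.46096728,  0.02158974,
        1.34990354, -0.08853342]), 'joint_velocities': array([-0.00118869,  0.00058059, -0.00041191, -0.00069042,  0.00032681,
        0.00141698, -0.00034743]), 'tau': array([ 4.98105128e-04, -6.25449800e+01,  4.97091911e-02, -3.91610491e+01,
        1.63588714e-02,  9.83294769e-03, -6.01235030e-06]), 'position': array([6.24635268e-01, 2.63691820e-05, 2.47509209e-01]), 'ee_rot': array([ 7.07095625e-01,  7.07117567e-01, -5.29598743e-04, -4.92062575e-04]), 'ft_force': array([-0.12622895,  0.27497808, -0.48102427]), 'torque': array([-0.02889759, -0.01814058,  0.01150525]), 'grip_width': 1.0024176391362136}
scene {'mtx': array([[433.92252715,   0.        , 319.01913405],
       [  0.        , 433.92252715, 207.58272602],
       [  0.        ,   0.        ,   1.        ]]), 'k1': -0.09879124801323144, 'world_to_cam': array([[ 0.75525424,  0.65537892,  0.00833625, -0.4408995 ],
       [ 0.44204504, -0.49993663, -0.74475469, -0.19549436],
       [-0.48392893,  0.56616414, -0.66728626,  
[... 486 characters left out ...]
64804116e-01, -5.68093967e-01,
         1.25224787e+00],
       [ 0.00000000e+00,  0.00000000e+00,  0.00000000e+00,
         1.00000000e+00]])}
wrist {'mtx': array([[300.55907419,   0.        , 316.40488075],
       [  0.        , 300.55907419, 199.10623694],
       [  0.        ,   0.        ,   1.        ]]), 'k1': -0.0012597518537196112, 'world_to_cam': array([[ 9.99998182e-01,  1.35004774e-03, -1.34646384e-03,
        -6.24711264e-01],
       [ 1.68978749e-03, -9.54621480e-01,  2.97817016e-01,
        -3.85409383e-02],
       [-8.83296114e-04, -2.97818750e-01, -9.54622026e-01,
         3.79355269e-01],
       [ 0.00000000e+00,  0.00000000e+00,  0.00000000e+00,
         1.00000000e+00]])}
```

View pics/scene0.png

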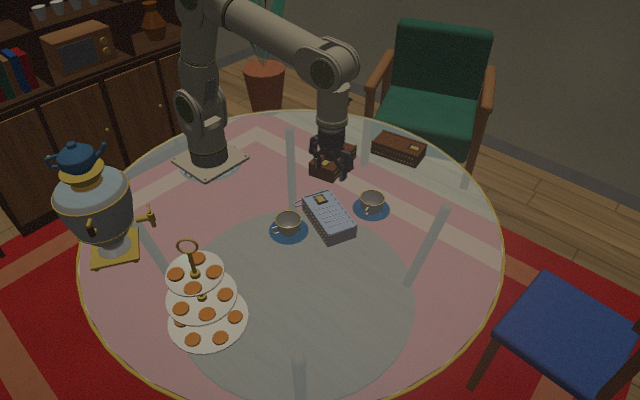

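View pics/side0.png

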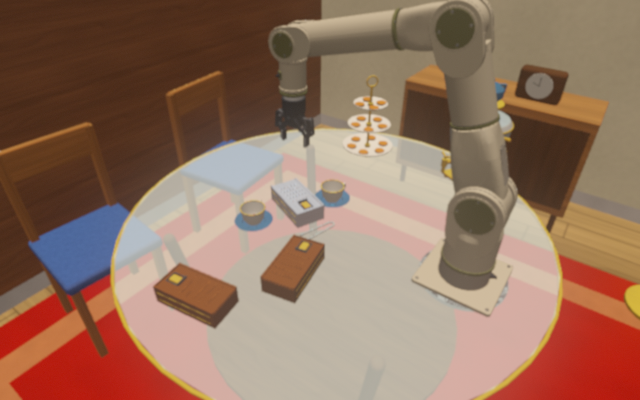

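View pics/wrist0.png

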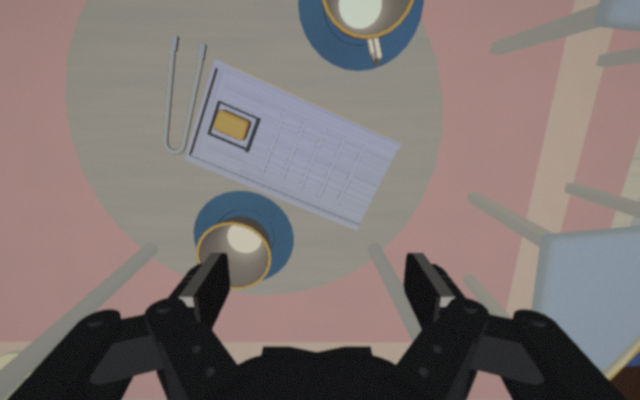

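The scene view has the grey box at about (328,218). The side view has it at (297,200), with brown decoys at (293,268) and (196,295). The wrist view shows the grey lid with corners near (217,62), (399,145), (358,229) and (188,157), and the brass catch at (231,124) inside dark trim. The tongs lie just left of it, and a cup sits on each long side. I'll measure from the wrist view.

```bash
cat > h.py <<'E'
import numpy as np,cv2
def ray(c,uv):
    K=c["mtx"];k=float(c["k1"]);uv=np.atleast_2d(uv).astype(float)
    return cv2.undistortPoints(uv.reshape(-1,1,2),K,np.array([k,0,0,0.])).reshape(-1,2)
def onplane(c,uv,z):
    W=c["world_to_cam"];R=W[:3,:3];t=W[:3,3];o=-R.T@t
    d=np.c_[ray(c,uv),np.ones(len(np.atleast_2d(uv)))]@R
    s=(z-o[2])/d[:,2];return o+d*s[:,None]
def proj(c,P):
    P=np.atleast_2d(P).astype(float);W=c["world_to_cam"]
    return cv2.projectPoints(P,cv2.Rodrigues(W[:3,:3])[0],W[:3,3],c["mtx"],np.array([float(c["k1"]),0,0,0.]))[0].reshape(-1,2)
def mask(p,lo,hi):
    return cv2.inRange(cv2.cvtColor(p,cv2.COLOR_RGB2HSV),lo,hi)
def biggest(m):
    cs,_=cv2.findContours(m,cv2.RETR_EXTERNAL,cv2.CHAIN_APPROX_NONE);return max(cs,key=cv2.contourArea)
E
python3 - <<'E'
from h import *
c=np.load("wrist0.npz");p=c["p"]
hsv=cv2.cvtColor(p,cv2.COLOR_RGB2HSV)
for uv in [(231,124),(255,118),(300,170),(240,100),(205,120)]: print(uv,hsv[uv[1],uv[0]],c["d"][uv[1],uv[0]])
m=mask(p,(10,110,90),(30,255,255));m[:70]=0;m[160:]=0;m[:,:195]=0;m[:,275:]=0
b=biggest(m);r=cv2.minAreaRect(b);print("brass",r)
P=onplane(c,cv2.boxPoints(r),.063);print(P,P.mean(0))
# dark trim: outer contour
g=cv2.cvtColor(p,cv2.COLOR_RGB2GRAY);t=((g<85)*255).astype(np.uint8);t[:95]=0;t[157:]=0;t[:,:204]=0;t[:,268:]=0
bt=biggest(t);rt=cv2.minAreaRect(bt);print("trim",rt);P=onplane(c,cv2.boxPoints(rt),.059);print(P,P.mean(0))
q=cv2.resize(p[50:240,150:420],None,fx=2.9,fy=2.9,interpolation=cv2.INTER_CUBIC)
for bb,col in[(b,(255,0,0)),(bt,(0,255,0))]:
    cv2.polylines(q,[((bb-[150,50])*2.9).astype(int)],True,col,1)
cv2.imwrite("pics/crop1.png",q[:,:,::-1])
E
```

```text
(231, 124) [ 21 123 162] 0.29988244
(255, 118) [113  35 116] 0.30199715
(300, 170) [116  29 174] 0.31861338
(240, 100) [113  34 171] 0.29874167
(205, 120) [113  26 164] 0.30433887
brass ((231.05172729492188, 124.37931823730469), (34.008365631103516, 19.827274322509766), 23.198591232299805)
[[0.51931353 0.05632658 0.063     ]
 [0.52882842 0.07387787 0.063     ]
 [0.5588931  0.06108184 0.063     ]
 [0.54979236 0.04307617 0.063     ]] [0.53920685 0.05859061 0.063     ]
trim ((251.93101501464844, 134.1724090576172), (4.456687927246094, 33.79655075073242), 21.801406860351562)
[[0.54901338 0.03355644 0.059     ]
 [0.56390942 0.06510126 0.059     ]
 [0.56799745 0.06349097 0.059     ]
 [0.55320438 0.03184545 0.059     ]] [0.55853116 0.04849853 0.059     ]
```

View pics/crop1.png

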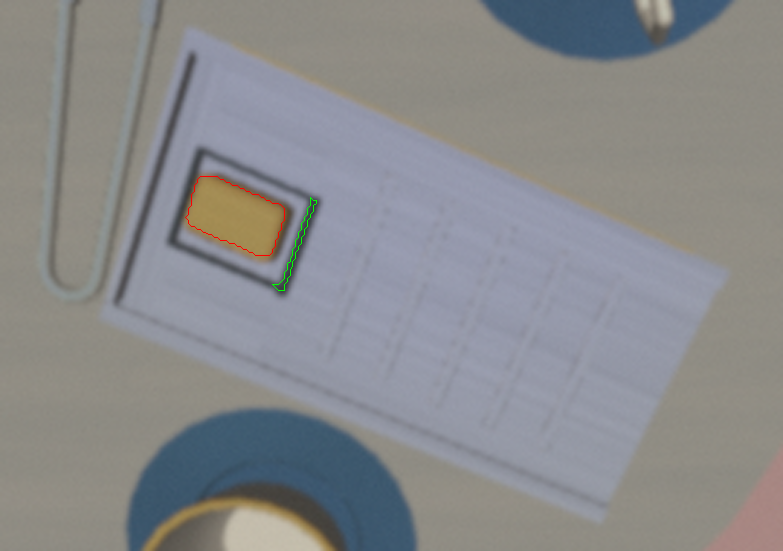

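The crop shows the brass block outlined cleanly, with its centre at wrist pixel (231,124), inside the dark trim frame. The green contour is only the ledge. Next, the yaw.

```bash
python3 - <<'E'
from h import *
c=np.load("wrist0.npz")
u=lambda a:np.array(a)/2.9+[150,50]
def yaw(a,b,z):
    P=onplane(c,u([a,b]),z);d=P[1]-P[0];return np.degrees(np.arctan2(d[1],d[0])),np.linalg.norm(d),P
for a,b,z in [((188,28),(730,272),.0625),((102,318),(602,522),.0625),((108,302),(606,506),.06),((200,150),(318,200),.059),((171,243),(284,293),.059)]: print(yaw(a,b,z))
for a,b,z in [((193,54),(117,304),.059),((200,150),(171,243),.059),((314,200),(280,290),.06),((730,272),(602,522),.0625)]:
    y=yaw(a,b,z);print(y[0]+90,y[1])
P=onplane(c,u([(200,150),(318,200),(284,293),(171,243)]),.059);print("slot centre",P.mean(0))
# alternative via depth/brass
for n in ["scene","side"]:
    k=np.load(n+"0.npz");print(n,proj(k,[[.539,.0586,.063]]))
    uv=proj(k,[[.539,.0586,.063]])[0].astype(int);p=k["p"]
    m=mask(p,(15,120,100),(30,255,255));z=np.zeros_like(m);z[uv[1]-15:uv[1]+15,uv[0]-20:uv[0]+20]=255
    m&=z;M=cv2.moments(m,True)
    if M["m00"]:
        q=[M["m10"]/M["m00"],M["m01"]/M["m00"]];print(M["m00"],q,onplane(k,[q],.062))
E
```

```text
(np.float64(-23.185202676878692), np.float64(0.19948316350685233), array([[0.52860502, 0.11816598, 0.0625    ],
       [0.71197734, 0.03962856, 0.0625    ]]))
(np.float64(-23.34628052127743), np.float64(0.19883600195511136), array([[ 0.48831716,  0.02295861,  0.0625    ],
       [ 0.67087378, -0.05583757,  0.0625    ]]))
(np.float64(-23.296967800035574), np.float64(0.19857643898712235), array([[ 0.49011841,  0.02831483,  0.06      ],
       [ 0.67250438, -0.05022154,  0.06      ]]))
(np.float64(-22.679097191587527), np.float64(0.04286094930072044), array([[0.52784173, 0.08035305, 0.059     ],
       [0.56738862, 0.06382718, 0.059     ]]))
(np.float64(-24.380510347780927), np.float64(0.04257916910125288), array([[0.51461407, 0.04906374, 0.059     ],
       [0.5533962 , 0.03148728, 0.059     ]]))
-23.117070215264704 0.09054832988027532
-22.916374052736813 0.03397045999690383
-24.06667240857945 0.03413304100409668
-23.29460619014577 0.10393884479537246
slot centre [0.54081015 0.05618281 0.059     ]
scene [[320.52150171 197.75449375]]
34.0 [319.11764705882354, 198.3235294117647] [[0.53661293 0.05407338 0.062     ]]
side [[305.11179716 204.26170583]]
36.0 [304.97222222222223, 204.27777777777777] [[0.54017931 0.0578462  0.062     ]]
```

Emit:
jog_arm:
  steps: [0,0.015,-0.021,0.02,0.1,0,0.03,-0.043,0.04,0.2,0,0.045,-0.065,0.06,0.3,0,0.058,-0.0855,0.08,0.4,0,0.058,-0.0855,0.09,0.405,0,0.058,-0.0855,0.1,0.405,0,0.058,-0.0855,0.11,0.405,0,0.058,-0.0855,0.12,0.405,0,0.058,-0.0855,0.12,0.405,0,0.058,-0.0855,0.12,0.405]
  grip_force: 30

```text
clock: 1.15
position: [0.5398, 0.0577, 0.1283]
ee_rot: [0.835, 0.55, -0.0, -0.0]
ft_force: [0.2, 0.1, 0.3]
grip_width: -0.003
```

```bash
python3 - <<'E'
from workcell import manip
from h import *
o=manip.get_obs();print({k:np.round(o[k],4) for k in ["clock","position","ee_rot","ft_force","grip_width"]})
for n in ["scene","side","wrist"]:
    c=manip.calibration(n);p,d=manip.camera(n);np.savez(f"{n}1.npz",p=p,d=d,**c)
    if n=="wrist": q=p
    else:
        u=proj(c,o["position"])[0].astype(int);q=p[max(u[1]-60,0):u[1]+60,u[0]-80:u[0]+80];q=cv2.resize(q,None,fx=5,fy=5,interpolation=2)
    cv2.imwrite(f"pics/{n}1.png",q[:,:,::-1])
E
```

```text
{'clock': np.float64(1.15), 'position': array([0.5398, 0.0577, 0.1283]), 'ee_rot': array([ 8.349e-01,  5.503e-01, -1.000e-04, -0.000e+00]), 'ft_force': array([0.2109, 0.105 , 0.2614]), 'grip_width': np.float64(-0.003)}
```

View pics/wrist1.png

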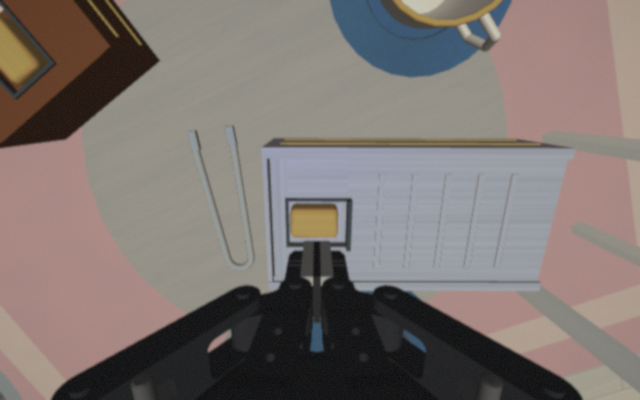

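View pics/side1.png

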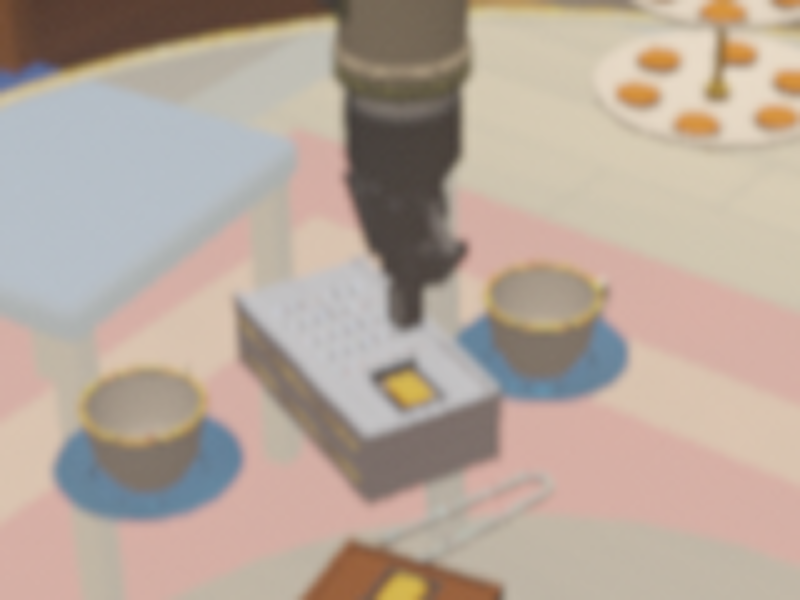

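View pics/scene1.png

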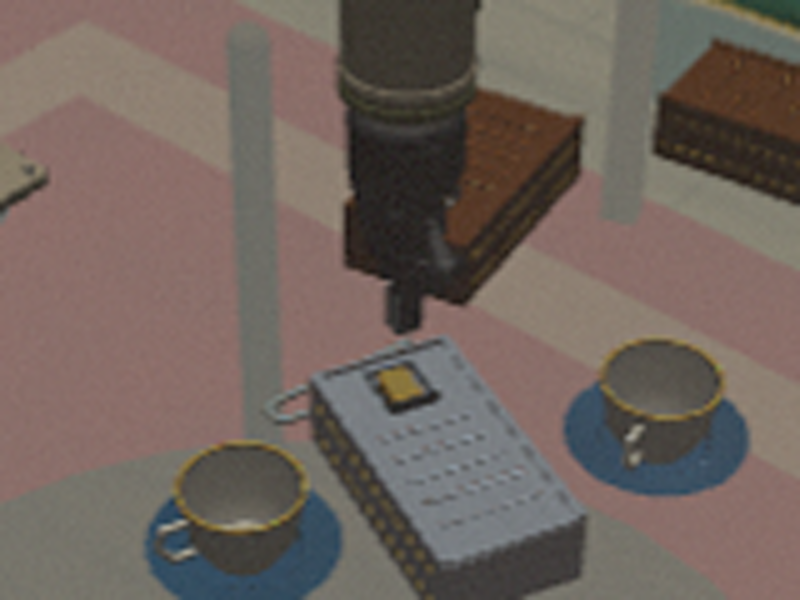

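The wrist view shows the shut fingers at (316,260), aligned with the box, with the catch at (314,221) ahead of them. The side and scene views show the fingertip above the box and clear of both cups. I'll re-measure the catch from here.

```bash
python3 - <<'E'
from h import *
c=np.load("wrist1.npz");p=c["p"]
m=mask(p,(10,110,90),(30,255,255));z=np.zeros_like(m);z[195:245,282:345]=255;m&=z
ys,xs=np.nonzero(m);print(xs.min(),xs.max(),ys.min(),ys.max())
P=onplane(c,[[xs.min(),(ys.min()+ys.max())/2],[xs.max()+1,(ys.min()+ys.max())/2]],.063);print(P,P.mean(0))
P=onplane(c,[(288,200),(350,200),(350,247),(286,247)],.059);print("slot",P,P.mean(0))
print(proj(c,[[.5398,.0577,.063]]))
hsv=cv2.cvtColor(p,cv2.COLOR_RGB2HSV)
print(p[205:250:3,316])
g=p[245:300,270:365];cv2.imwrite("pics/f.png",cv2.resize(p[180:300,230:400],None,fx=4.5,fy=4.5,interpolation=2)[:,:,::-1])
E
```

```text
291 336 206 235
[[0.5249867  0.066798   0.063     ]
 [0.55378001 0.05448713 0.063     ]] [0.53938336 0.06064257 0.063     ]
slot [[0.52837845 0.07988924 0.059     ]
 [0.56715879 0.06331055 0.059     ]
 [0.55439133 0.03044521 0.059     ]
 [0.51230963 0.04844128 0.059     ]] [0.54055955 0.05552157 0.059     ]
[[316.262835   223.97321473]]
[[ 87  71  47]
 [111  87  52]
 [163 132  77]
 [168 144  85]
 [173 149  89]
 [169 145  86]
 [170 146  87]
 [171 147  87]
 [170 146  87]
 [171 147  87]
 [167 142  84]
 [157 154 158]
 [ 81  83  87]
 [ 23  22  20]
 [ 19  18  16]]
```

View pics/f.png

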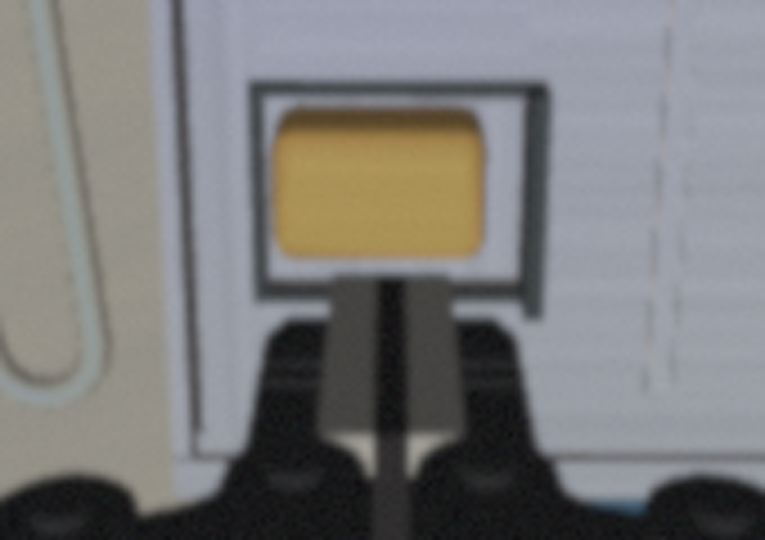

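```bash
python3 - <<'E'
from h import *
from scipy.spatial.transform import Rotation as R
c=np.load("wrist1.npz");d=c["d"];W=c["world_to_cam"]
v,u=np.mgrid[180:400,0:640];u=u.ravel();v=v.ravel();z=d[v,u]
ok=z>0.02;u,v,z=u[ok],v[ok],z[ok]
r=ray(c,np.c_[u,v]);P=np.c_[r*z[:,None],z];Pw=(P-W[:3,3])@W[:3,:3]
T=(Pw-[.5398,.0577,.1283])@R.from_quat([.8349,.5503,-.0001,0]).as_matrix()
f=T[:,2]<0.03
T=T[f]
for a in np.arange(-.09,.025,.005):
    s=T[(T[:,2]>=a)&(T[:,2]<a+.005)]
    if len(s)>5: print(round(a,3),len(s),"x",s[:,0].min().round(3),s[:,0].max().round(3),"y",s[:,1].min().round(3),s[:,1].max().round(3))
# cups in box frame: use start wrist view rims (z~0.07) 
c=np.load("wrist0.npz");y=np.radians(-23.2);ex=np.array([np.cos(y),np.sin(y)]);ey=np.array([-ex[1],ex[0]])
for n,pts in (("b",[(197,255),(271,250),(234,288),(234,224)]),("a",[(300,5),(412,5),(360,38)])):
    q=onplane(c,pts,.068)[:,:2]-[.539,.058];print(n,np.round(np.c_[q@ex,q@ey],3).tolist())
E
```

```text
-0.085 98 x 0.021 0.022 y -0.018 0.018
-0.08 2087 x 0.015 0.022 y -0.052 0.019
-0.075 5395 x 0.009 0.02 y -0.062 0.062
-0.07 6607 x 0.003 0.02 y -0.062 0.062
-0.065 5368 x -0.004 0.02 y -0.058 0.059
-0.06 5476 x -0.008 0.02 y -0.054 0.055
-0.055 3842 x -0.008 0.02 y -0.051 0.05
-0.05 2435 x -0.008 0.019 y -0.047 0.047
-0.045 2919 x -0.008 0.014 y -0.043 0.042
-0.04 3398 x -0.009 0.015 y -0.039 0.039
-0.035 1667 x -0.011 0.016 y -0.035 0.035
-0.03 926 x -0.01 0.016 y -0.031 0.03
-0.025 549 x -0.01 0.014 y -0.018 0.019
-0.02 270 x -0.007 0.013 y -0.013 0.014
-0.015 350 x 0.007 0.013 y -0.013 0.014
-0.01 334 x 0.007 0.013 y -0.013 0.014
-0.005 307 x 0.007 0.013 y -0.013 0.014
0.0 272 x 0.007 0.013 y -0.013 0.014
0.005 237 x 0.007 0.013 y -0.013 0.013
0.01 75 x 0.008 0.013 y -0.01 0.011
b [[0.011, -0.15], [0.086, -0.111], [0.063, -0.174], [0.038, -0.098]]
a [[0.024, 0.123], [0.115, 0.163], [0.085, 0.121]]
```

Finger geometry from depth: the shut tip is about 22 x 13 mm and widens to ±13.5 mm some 7 mm above the tip. The knuckles sit more than 90 mm above it, so they clear the cups. The present orientation works, so I'm going down.

Emit:
jog_arm:
  steps: [0,0,0,0.015,0,0,0,0,0.03,0,0,0,0,0.04,0,0,0,0,0.044,0,0,0,0,0.047,0,0,0,0,0.049,0,0,0,0,0.051,0,0,0,0,0.053,0,0,0,0,0.053,0,0,0,0,0.053,0]

```text
clock: 2.3
position: [0.5398, 0.0581, 0.0757]
ee_rot: [0.835, 0.55, 0.0, 0.0]
ft_force: [-0.3, 0.3, 3.8]
grip_width: -0.002
```

Emit:
jog_arm:
  steps: [0,0,0,0.001,0,0,0,0,0.002,0,0,0,0,0.003,0,0,0,0,0.004,0,0,0,0,0.005,0,0,0,0,0.0055,0,0,0,0,0.006,0,0,0,0,0.0065,0,0,0,0,0.0065,0,0,0,0,0.0065,0]

```text
clock: 3.3
position: [0.5398, 0.0582, 0.0699]
ee_rot: [0.835, 0.55, 0.0, 0.0]
ft_force: [-5.8, -0.3, 15.8]
grip_width: 0.0
```

```bash
python3 - <<'E'
from workcell import manip
from h import *
o=manip.get_obs();print({k:np.round(o[k],4) for k in ["clock","position","ft_force","torque"]})
c=manip.calibration("wrist");p,d=manip.camera("wrist")
cv2.imwrite("pics/w2.png",cv2.resize(p[100:300,200:440],None,fx=3,fy=3,interpolation=2)[:,:,::-1])
print(o["clock"],np.round(manip.get_obs()["ft_force"],2))
E
```

```text
{'clock': np.float64(3.3), 'position': array([0.5398, 0.0582, 0.0699]), 'ft_force': array([-5.786 , -0.2818, 15.7597]), 'torque': array([-0.0063,  1.2479,  0.0109])}
3.3 [-6.01  0.17 15.61]
```

View pics/w2.png

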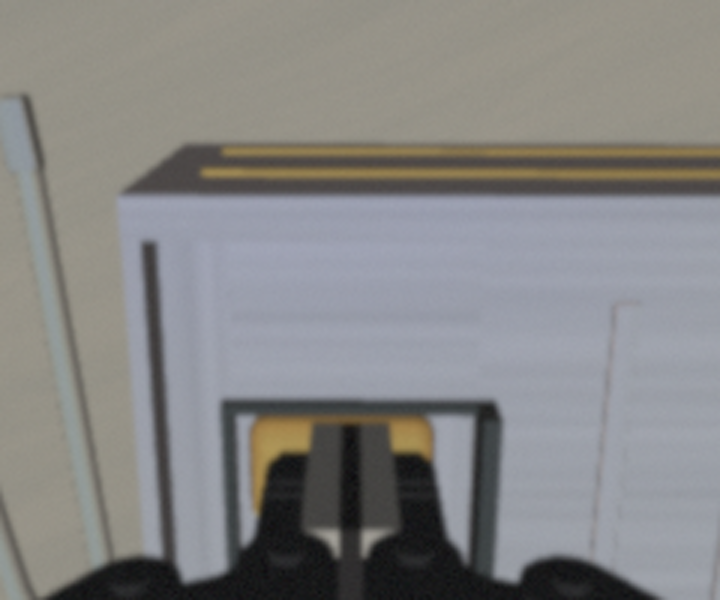

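The wrist view shows the tip in the slot with the brass sunk around it near (340,430). The force jumped to 15.8 N, so the catch is on its bottom stop. I'll ease off 0.8 mm and push the lid.

Emit:
jog_arm:
  steps: [0,0,0,-0.0008,0,0,0,0.002,-0.0008,0,0,0,0.004,-0.0008,0,0,0,0.006,-0.0008,0,0,0,0.008,-0.0008,0,0,0,0.01,-0.0008,0,0,0,0.012,-0.0008,0,0,0,0.014,-0.0008,0,0,0,0.016,-0.0008,0,0,0,0.016,-0.0008,0]

```text
clock: 4.35
position: [0.552, 0.0539, 0.0699]
ee_rot: [0.834, 0.551, -0.002, -0.002]
ft_force: [-15.1, 5.1, 19.3]
grip_width: 0.0
```

```bash
python3 - <<'E'
from workcell import manip
from h import *
for n in ["wrist","side"]:
    c=manip.calibration(n);p,d=manip.camera(n);np.savez(n+"3.npz",p=p,d=d,**c)
    q=cv2.resize(p[100:300,200:440],None,fx=3,fy=3,interpolation=2)
    cv2.imwrite(f"pics/{n}3.png",q[:,:,::-1])
E
```

```text
(no output)
```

View pics/wrist3.png

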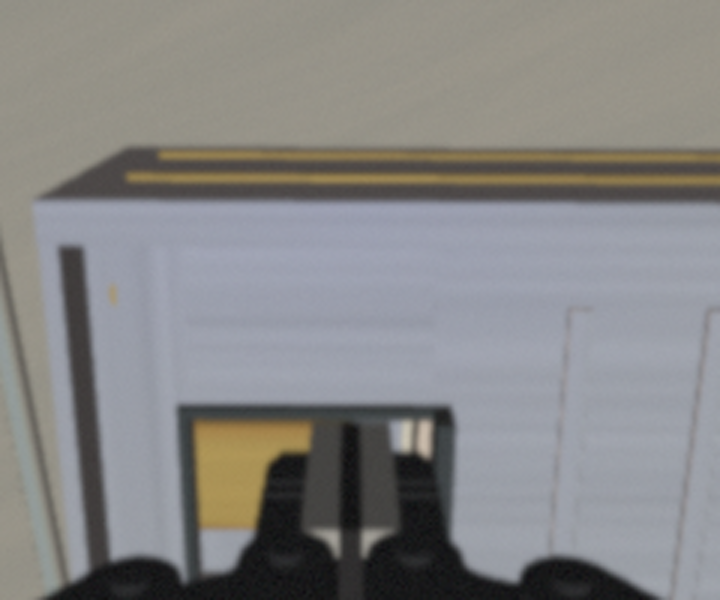

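View pics/side3.png

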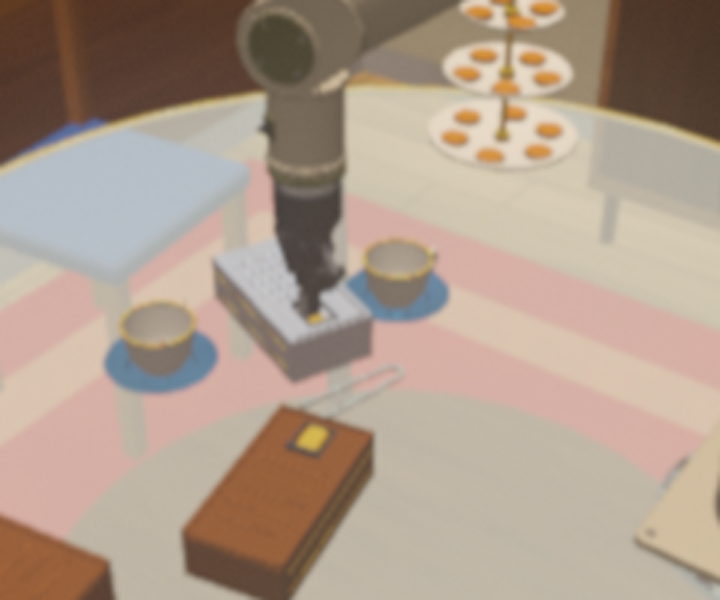

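The wrist view shows the strip now covering the catch's -x part, with the brass cut off at x≈195 by the slot edge, so the lid has slid some millimetres over the held catch. The push is 16 N with 19 N down, so I'll lighten the downforce and go on.

Emit:
jog_arm:
  steps: [0,0,0,-0.001,0,0,0,0.001,-0.0016,0,0,0,0.003,-0.0018,0,0,0,0.005,-0.0018,0,0,0,0.007,-0.0018,0,0,0,0.009,-0.0018,0,0,0,0.011,-0.0018,0,0,0,0.013,-0.0018,0,0,0,0.015,-0.0018,0,0,0,0.015,-0.0018,0]

```text
clock: 5.45
position: [0.5678, 0.0462, 0.071]
ee_rot: [0.835, 0.551, -0.0, -0.0]
ft_force: [-2.6, 4.2, -0.8]
grip_width: -0.0
```

```bash
python3 - <<'E'
from workcell import manip
from h import *
for n in ["wrist","scene"]:
    c=manip.calibration(n);p,d=manip.camera(n);np.savez(n+"4.npz",p=p,d=d,**c)
    q=cv2.resize(p[100:300,200:440],None,fx=3,fy=3,interpolation=2)
    cv2.imwrite(f"pics/{n}4.png",q[:,:,::-1])
E
```

```text
(no output)
```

View pics/wrist4.png

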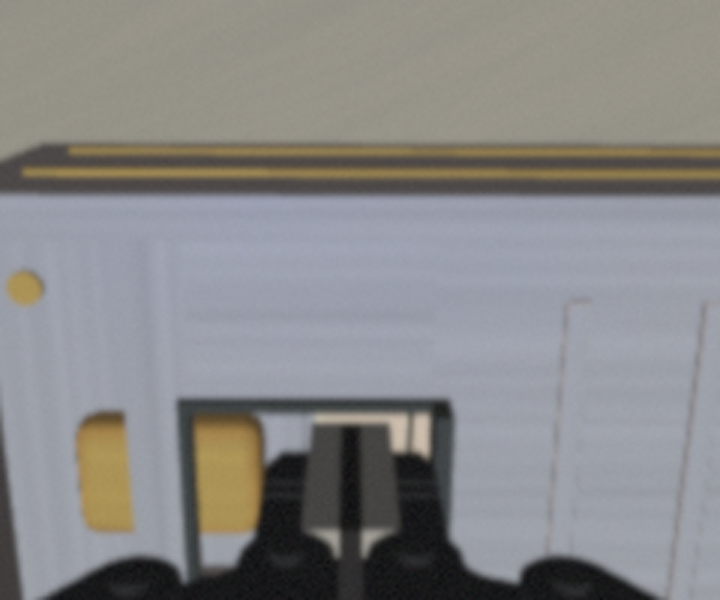

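View pics/scene4.png

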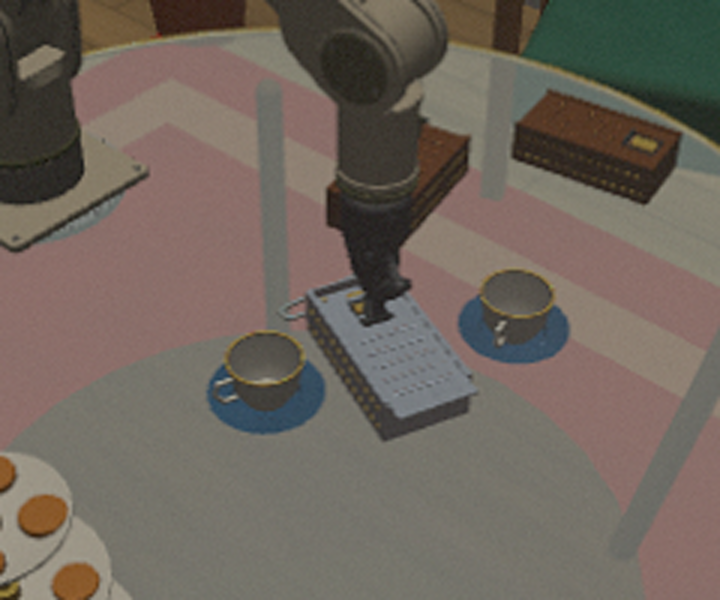

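The wrist view shows the strip at (130–190) across the catch, which is visible on both sides, so the lid is about 23 mm open. The scene view shows cups and tongs untouched. Forces are small, so I'm continuing.

Emit:
jog_arm:
  steps: [0,0,0.004,0,0,0,0,0.008,0,0,0,0,0.012,0,0,0,0,0.016,0,0,0,0,0.02,0,0,0,0,0.024,0,0,0,0,0.028,0,0,0,0,0.032,0,0,0,0,0.036,0,0,0,0,0.04,0,0]

```text
clock: 6.55
position: [0.6051, 0.0294, 0.0714]
ee_rot: [0.835, 0.55, -0.0, 0.0]
ft_force: [-1.9, 0.2, -0.8]
grip_width: -0.002
```

```bash
python3 - <<'E'
from workcell import manip
from h import *
for n in ["wrist","scene"]:
    c=manip.calibration(n);p,d=manip.camera(n);np.savez(n+"5.npz",p=p,d=d,**c)
    q=p if n=="wrist" else cv2.resize(p[100:300,200:440],None,fx=3,fy=3,interpolation=2)
    cv2.imwrite(f"pics/{n}5.png",q[:,:,::-1])
o=manip.get_obs();print(o["clock"],o["position"],o["ft_force"])
E
```

```text
6.65 [0.60543813 0.0293484  0.0715253 ] [-0.23704233  0.39038654 -0.20834975]
```

View pics/wrist5.png

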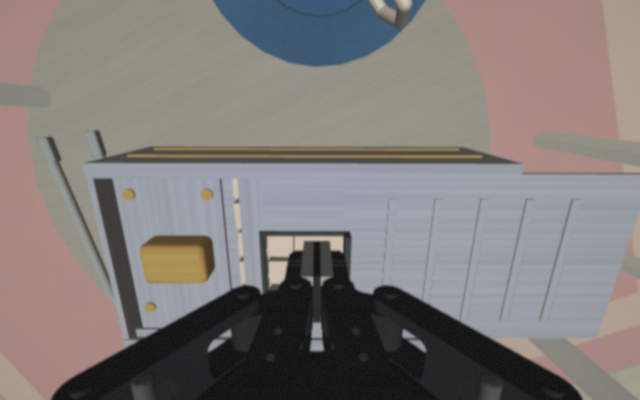

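View pics/scene5.png

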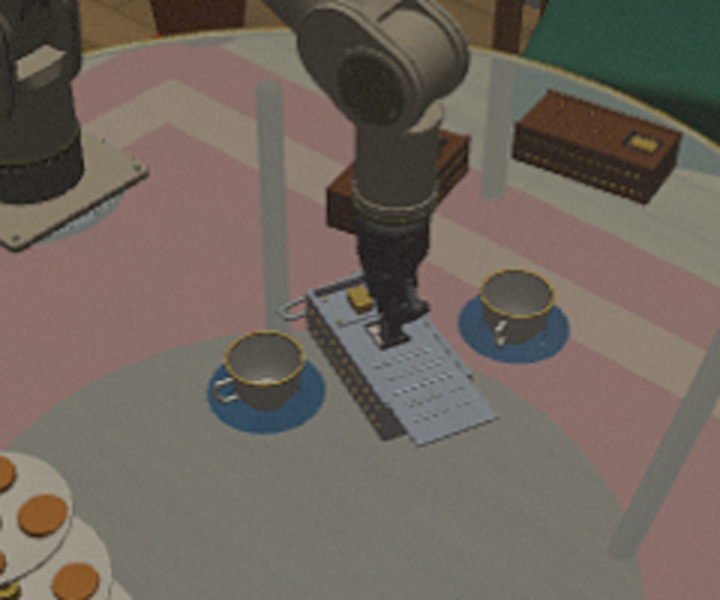

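The wrist view shows the catch up at (178,260) and the slot frame at about (305,262), with the lid past it. The cups look unmoved. I'll measure the opening and where the box is.

```bash
cat > meas.py <<'E'
from h import *
import sys
def meas(f,roi,se):
    c=np.load(f);p=c["p"];m=mask(p,(10,110,90),(30,255,255));z=np.zeros_like(m);z[roi[1]:roi[3],roi[0]:roi[2]]=255;m&=z
    b=biggest(m);r=cv2.minAreaRect(b);P=onplane(c,cv2.boxPoints(r),.062).mean(0)
    ex=np.array([np.cos(np.radians(-23.2)),np.sin(np.radians(-23.2))])
    S=onplane(c,se,.059) # slot -x outer edge, ledge outer +x edge
    print("catch",P,"slot rel catch",(S[:,:2]-P[:2])@ex, "opening from -x edge:", ((S[0,:2]-P[:2])@ex)+.0205)
E
python3 - <<'E'
from meas import *
meas("wrist5.npz",(130,225,225,295),[(260,260),(350,260)])
meas("wrist0.npz",(195,70,275,160),[(214,118),(258,133)])
E
```

```text
catch [0.54011587 0.05943377 0.062     ] slot rel catch [0.04260643 0.08867744] opening from -x edge: 0.0631064345976787
catch [0.53892955 0.05853109 0.062     ] slot rel catch [-0.01860142  0.02728957] opening from -x edge: 0.0018985760233292265
```

The opening is about 61–62 mm and the box has moved about 1 mm. Pushing another 37 mm, slowing at the end.

Emit:
jog_arm:
  steps: [0,0,0.004,0,0,0,0,0.009,0,0,0,0,0.014,0,0,0,0,0.019,0,0,0,0,0.024,0,0,0,0,0.028,0,0,0,0,0.031,0,0,0,0,0.034,0,0,0,0,0.037,0,0,0,0,0.037,0,0]

```text
clock: 7.65
position: [0.6392, 0.0153, 0.0715]
ee_rot: [0.835, 0.55, 0.0, 0.0]
ft_force: [-0.1, 0.4, 0.8]
grip_width: -0.004
```

```bash
python3 - <<'E'
from workcell import manip
from h import *
n="wrist"
c=manip.calibration(n);p,d=manip.camera(n);np.savez(n+"6.npz",p=p,d=d,**c)
cv2.imwrite(f"pics/{n}6.png",p[:,:,::-1])
o=manip.get_obs();print(o["clock"],o["position"],o["ft_force"])
E
```

```text
7.7 [0.63912738 0.01551172 0.07150068] [-0.30608384 -0.06865344  0.33310339]
```

View pics/wrist6.png

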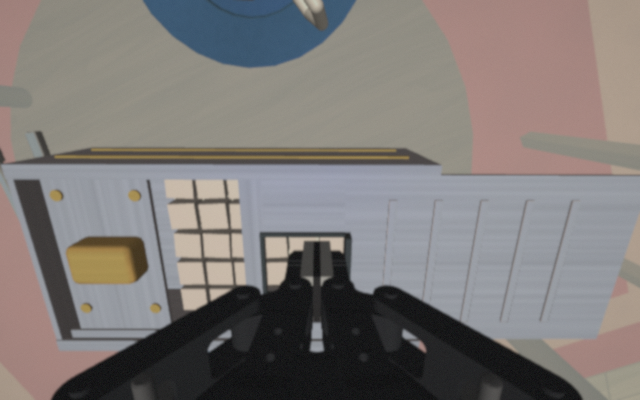

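The wrist view shows the catch up at (107,260), sugar cubes in view, and the slot at (305,262). The opening is about 98 mm by finger travel. I'll nudge a little further towards the stop.

Emit:
jog_arm:
  steps: [0,0,0.0005,0,0,0,0,0.001,0,0,0,0,0.0015,0,0,0,0,0.002,0,0,0,0,0.0025,0,0,0,0,0.003,0,0,0,0,0.0035,0,0,0,0,0.004,0,0,0,0,0.004,0,0,0,0,0.004,0,0]

```text
clock: 8.7
position: [0.6423, 0.0141, 0.0714]
ee_rot: [0.835, 0.551, -0.0, -0.0]
ft_force: [-2.7, 1.7, 1.5]
grip_width: 0.003
```

```bash
python3 - <<'E'
from workcell import manip
from meas import *
n="wrist"
c=manip.calibration(n);p,d=manip.camera(n);np.savez(n+"7.npz",p=p,d=d,**c)
meas("wrist6.npz",(60,225,155,295),[(260,260),(350,260)])
meas("wrist7.npz",(40,225,155,295),[(260,260),(350,260)])
E
```

```text
catch [0.54026279 0.05894731 0.062     ] slot rel catch [0.07921614 0.12530257] opening from -x edge: 0.09971613802556238
catch [0.54042747 0.05916081 0.062     ] slot rel catch [0.08248501 0.12856615] opening from -x edge: 0.10298500575313105
```

The opening is about 101–103 mm. Backing off and lifting straight out.

Emit:
jog_arm:
  steps: [0,0,-0.003,0,0,0,0,-0.005,0,0,0,0,-0.005,-0.005,0,0,0,-0.005,-0.015,0,0,0,-0.005,-0.03,0,0,0,-0.005,-0.05,0,0,0,-0.005,-0.075,0,0,0,-0.005,-0.1,0,0,0,-0.005,-0.12,0,0,0,-0.005,-0.12,0]

```text
clock: 9.75
position: [0.6397, 0.0158, 0.1964]
ee_rot: [0.835, 0.55, 0.003, 0.002]
ft_force: [0.4, 0.3, -0.0]
grip_width: 0.007
```

```bash
python3 - <<'E'
from workcell import manip
from h import *
for n in ["wrist","side"]:
    c=manip.calibration(n);p,d=manip.camera(n);np.savez(n+"8.npz",p=p,d=d,**c)
    q=p if n=="wrist" else cv2.resize(p[100:300,200:440],None,fx=3,fy=3,interpolation=2)
    cv2.imwrite(f"pics/{n}8.png",q[:,:,::-1])
o=manip.get_obs();print(o["clock"],o["position"],o["ft_force"])
E
```

```text
9.85 [0.63818637 0.01578703 0.1925477 ] [ 0.57693946  0.12942779 -0.03641984]
```

View pics/wrist8.png

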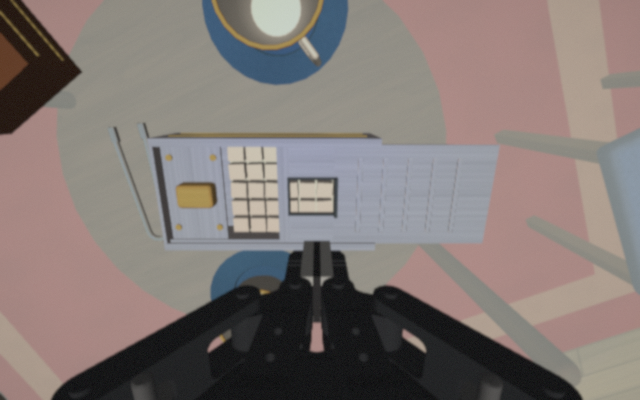

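View pics/side8.png

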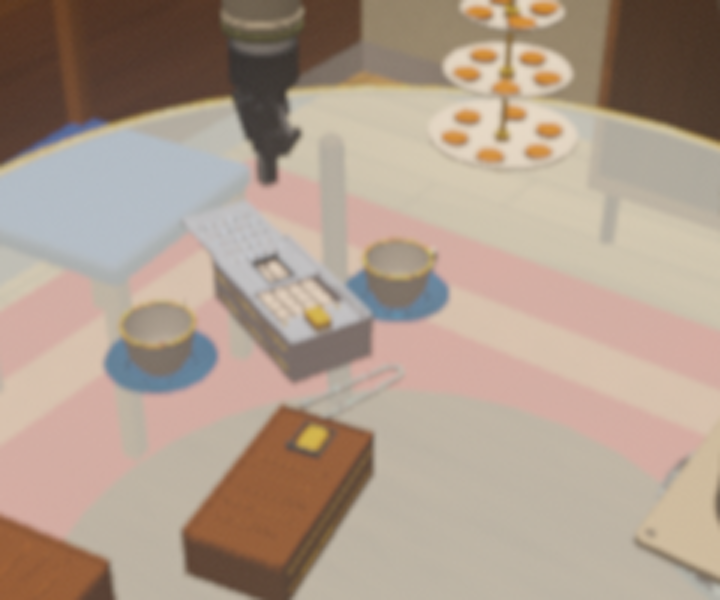

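The side view shows the arm clear, the lid out over the +x end, the catch up at (318,317), and the cups and tongs as before. One last measurement before handing in.

```bash
python3 - <<'E'
from meas import *
meas("wrist8.npz",(170,175,225,215),[(288,196),(337,196)])
E
```

```text
catch [0.54028278 0.05885952 0.062     ] slot rel catch [0.08325027 0.1279443 ] opening from -x edge: 0.10375027316768472
```

```bash
python3 -c "
from workcell import manip
print(manip.hand_in())"
```

```text
the job is handed in; nothing more can be done
None
```

The sugar box is open and I've handed the job in at about 10 s of the 32 s allowed; the hand-in gives no verdict. With the fingers shut, I pressed the catch to its bottom stop, about 16 N at the fingertip. Holding it down, I pushed the lid over it, then eased the pressure and pushed the lid on to near its stop. Then I backed off 5 mm and lifted out.

**Last checks, from the wrist camera after lifting out:**
- **Lid:** about 101–104 mm open, depending on which edge I measured from (95 mm is needed).
- **Catch:** visibly up again behind the lid. I did not measure its height.
- **Box:** moved about 1.5 mm and looks level.
- **Arm:** clear of everything, with near-zero force (under 1 N).
- **Bystanders:** cups, saucers, tongs and tiered stand looked unmoved. I judged this by eye only.

**Higher force than expected:** as the lid first slid over the catch, I read about 16 N sideways and 19 N down. That was more than I expected; I eased the downward press and it fell away. The box did not measurably shift.

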